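# Fit a quick-release boss to a steering column

## Robot

A 6-joint arm with a two-finger parallel gripper is mounted at the origin on the work surface. World frame = base frame: x ahead of the robot, y to its left, z up, the work surface at z = 0. Lengths are in m, angles in rad, forces in N, time in s.
With the tool pointing down it reaches from about 0.3 to 0.875 m from the base axis. Payload 6.4 kg.
Tool frame: the origin (TCP) lies on the mounting face of the last link; the fingertips stand 166 mm ahead of it and the grasp point (between the pads) lies 147 mm ahead of it; z points along the fingers, y is the direction in which the jaws open and shut (so a half turn about z gives the same grasp; the last joint's range is limited). The gripper opens to 88 mm and grips with 3 to 60 N. Pads are 18 mm wide; open, the fingers measure 123 mm over their backs; the gripper's body (75 mm by 187 mm) begins 45 mm behind the grasp point.
Start: joints at [-1.521, 0.181, 1.607, -0, 1.354, -0.206], TCP at [0.146, -0.556, 0.405] pointing down, gripper open.
Joint ranges: [-2.99, 2.99], [-0.89, 2.07], [0.3, 2.58], [-1.14, 4.28], [0, 2.63], [-3.12, 3.12]. Speed limits (rad/s): [2.57, 2.57, 3.01, 3.14, 3.14, 3.14].

## Interface

Orientations are given as [roll, pitch, yaw] about the fixed x, y, z axes, in that order (R = Rz(yaw) Ry(pitch) Rx(roll)).
In Python, from workcell import ctrl, optics, workorder gives the robot as it stands. The module is installed in compiled form; this text tells all that it offers.
- The arm moves only by the tool carry_out, never from a script. Its argument "moves" is a list of rows, each a list of 3 entries, a list of its own where there are three numbers: the finger opening in mm, from 0 to 88.1, then the shift along the tool's x, y, z in mm, then the turn about the tool's z in degrees. In form: [[claw, [x, y, z], roll], ...]. A call has 1 to 20 rows; each row is the pose to reach, as a shift and turn from the pose commanded when the call began, along the tool's axes at that moment; what a row does not reach only later rows make up. A row lasts 1/12 s, in which the tool goes at most 41.7 mm and 7.16 degrees, less where a joint would pass 70% of its speed; a pose out of reach is approached as far as the arm can. A call with a gripper value outside its range is refused whole. The fingers move at their own pace and stop on an object; "newtons" is the grip in N (left out, the last holds). Time passes only in rows, so rows that repeat a pose let the fingers close. It gives the time, the measured TCP pose, the force and the opening at its end, in the units of the state.
- ctrl.sense(): the state, without advancing time (a new reading comes with each control period).
- optics.grab_frame(name): name is "side" or "top"; returns a dict with "color" (480x640x3 uint8, red, green, blue), "fov_y" (degrees; the focal length in pixels is half the picture's height over the tangent of half this angle, whatever the lens; pixels are square), "cx", "cy" (the principal point, pixels), "R" (3x3) and "t" (3): a world point X has camera coordinates R X + t. Camera axes: x right, y down, z forward; pixel columns grow to the right and rows downward; lengths in m; the calibration is good to about 2 mm. A picture is of the moment at which its call begins. There is no depth.
- workorder.close_job(): hands the job in, once; it reports no verdict.
The state is a dict: "t": time; "joints": joint angles; "joint_velocities": joint speeds; "joint_torque": joint torques, N m; "position": TCP position; "eef_rot": TCP orientation; "ft_force": force on the tool from outside, world axes, zero at the start; "ft_torque": the same for the moment, N m; "width": finger opening in m.
Only numpy, scipy, OpenCV 4.12 (cv2) and the standard library are available. Lean on these libraries where they do the work, as an engineer would, in place of code of your own. Each camera call takes 0.05 s, during which the arm holds its last target.

## Task

Fit the quick-release boss to the steering column in the bench clamp. First slide the spacer ring with the large bore over the stub and right down onto its shoulder; then slide the boss onto the stub, foot flange first and with the hole in its side in line with the spring button, until it sits against the ring and the button pops out through the hole. Let go of it, and leave the other parts on the bench where they are.

Things in the scene. Friction and masses are not known exactly. Their poses are not given: they have to be found in the camera images.
- seat (a point): Shoulder of the steering column: centre of the flat steel neck top (56 mm across) where the spacer must sit. Column leans 24 to 43 deg from vertical, top roughly towards the robot; it is locked. z: up along the column axis; x: square to it, to the spring button's side (up, away from robot). Pilot on it: 42.6 mm across, 4 mm tall, tapering to 30 mm at 10 mm height. Neck goes down 27 mm below.
- stub_top (a point): Top end of the column's steel stub, on the axis, 62 mm above the shoulder (axes as the seat's). The stub is 30 mm across; its last 9 mm taper to 21 mm across.
- pod (a point): Centre of the column's black switch pod, on the axis 50 mm below the shoulder (axes as the seat's): 88 x 104 x 46 mm (x, y, z). An indicator and a wiper stalk, 17 mm thick, stand out of it along +y and -y, rising 16 mm, to 141 mm from the axis.
- stand: Fixed bench clamp that holds the column: base 190 x 150 x 12 mm, two grey cheeks 53 mm to either side of its middle in y, 75 mm long, 137 mm tall. Origin: bench level, straight below the pivot, which is on the column axis 105 mm up and 105 mm below the shoulder. y: along the pivot.
- button_tip (a point): Top of the spring button, a brass dome (sphere radius 7 mm) on the stub's +x side, 36 mm above the shoulder along the axis. Out, it stands 6 mm proud of the stub, 21 mm from the axis. x: outwards; z: along the column axis.
- spring_button (a joint): How far the spring button is pressed into the stub: 0 = fully out, 0.006 m = flush. The spring pushes it out with 3 N (out) to 7 N (flush).
- spacer_center (a point): Centre of the spacer ring to be fitted: plain aluminium, 58 mm outside, 45 mm bore, 12 mm thick, lying flat on the bench; z is its axis. Passes freely over stub and button; fits round the pilot with 1.2 mm to spare all round. About 45 g.
- boss_center (a point): Centre of the boss, half-way up its axis; stands upright, 76 mm tall, 0.2-0.4 kg. z: to the wheel face (top); x: to the side hole. Foot flange 58 mm across, 10 mm thick; tube 40 mm across, 10 to 66 mm up; aluminium face 54 mm across, 66 to 76 mm up, with witness line over the hole. Bore 32.8 mm, mouth 40 mm, closed at 66 mm. Fitted: centre 50 mm above the shoulder, axes as the seat's.
- boss_hole (a point): Centre of the hole (15 to 16 mm across) in the boss's tube wall, on its outer face, 20 mm from the axis, 24 mm above the underside of the boss; x of boss_center points to it. Fitted, the button's top stands 1 mm out of it.
- small_ring: Bystander: a ring like the spacer, 58 mm outside and 12 mm thick, but with a bore of only 25 mm, too small for the stub; lies flat on the bench. Origin: centre of its underside.
- wide_hub: Bystander: a black conical steering hub, 100 mm across at the foot, 82 mm at its open top with an aluminium rim, 88 mm tall, standing on the bench. Origin: centre of its underside.
- carton: Bystander: an open red and white carton, 125 x 125 mm, 85 mm tall with two flaps spread out to 170 mm along its y and to 101 mm height. Origin: centre of its underside.
- closed_carton: Bystander: a closed red carton with a white lid, 115 x 105 mm and 96 mm tall, standing on the bench. Origin: centre of its underside.
Things that resemble listed ones, but are neither listed nor needed, are in the scene too. There is more than one size of the part that bears boss_center; the job needs the middle-sized. What is shaped like the part that bears spacer_center but pink or purple is not meant.

How it is judged:
By the outcome, as a careful person would: the job done as asked, in the order asked, and still so for the second after the job is handed in, with the robot touching nothing.
It also fails if it takes over 67 s, if anything falls off the work surface, if the arm or the gripper's body presses on something with over 40 N, if the wrist force passes 120 N, or if a joint passes its speed limit or range.

## Working session

There is one attempt and no reset: what is moved stays moved. The work goes in short steps, Python scripts to look and compute and a tool call to move; the robot and the scene stay as the last step left them, time stands still between calls to the robot, and variables do not carry over. Pictures are saved under pics/ and viewed, and the job is handed in when it is done.

Besides the shell and the picture viewer there is one more tool, called after "Emit:" as name(argument=value, ...) on one line, values as JSON. carry_out: Moves the arm, as the interface text tells. Its arguments: {"type":"object","properties":{"moves":{"type":"array","items":{"type":"array"}},"newtons":{"type":"number"}},"required":["moves"]}

```bash
mkdir -p pics; ls
python3 - <<'E'
from workcell import ctrl, optics
import cv2,json
print(ctrl.sense())
for n in("side","top"):
    f=optics.grab_frame(n)
    cv2.imwrite(f"pics/{n}0.png",f["color"][:,:,::-1])
    print(n,f["fov_y"],f["cx"],f["cy"],f["R"],f["t"])
E
```

```text
pics
{'t': 0.0, 'joints': array([-1.52128636e+00,  1.81508462e-01,  1.60798576e+00,  5.64478932e-06,
        1.35376113e+00, -2.06304815e-01]), 'joint_velocities': array([ 0.00080484,  0.00172544, -0.0017271 , -0.00072735,  0.00014654,
       -0.00088113]), 'joint_torque': array([ 7.30294159e-04, -4.33860970e+01, -3.41850150e+01,  7.03354971e-02,
        3.86475795e-02, -1.25101051e-04]), 'position': array([ 0.14549711, -0.55603489,  0.40383896]), 'eef_rot': array([-3.13996634e+00, -3.45987442e-04,  2.55813281e-01]), 'ft_force': array([-0.79504382,  0.37196616,  1.15006266]), 'ft_torque': array([ 0.0290599 ,  0.03435617, -0.00257812]), 'width': 0.08826249234486835}
side 50.66567233212551 321.35529276811326 238.0326566301783 [[ 0.97445064 -0.2238774  -0.01802386]
 [-0.13270566 -0.50915333 -0.8503835 ]
 [ 0.18120474  0.83104861 -0.52585459]] [-0.5065342   0.17405553  1.45899287]
top 51.99050252933456 327.3594748686188 237.63088059798565 [[ 0.01631516 -0.99985365 -0.00514792]
 [-0.99708402 -0.01588567 -0.07463988]
 [ 0.07454718  0.00635067 -0.99719727]] [-0.04036883  0.52557931  1.38306105]
```

View pics/side0.png

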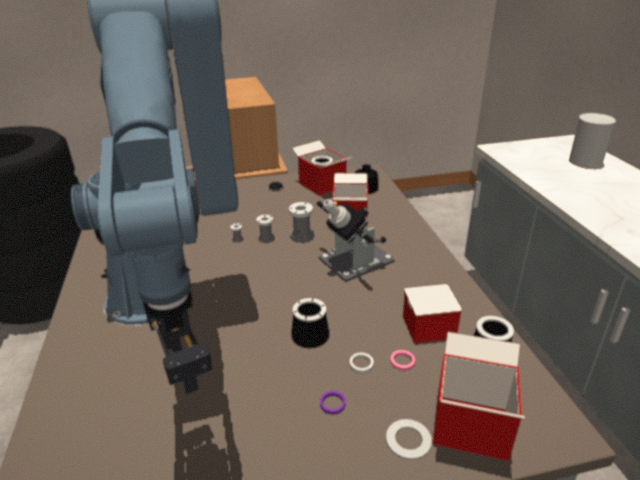

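View pics/top0.png

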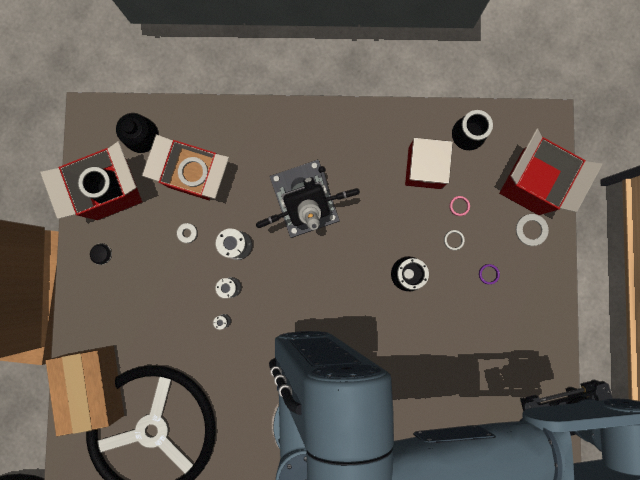

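Top view: the bosses are at about (231,243), (228,288) and (221,322), in large, middle and small size. Rings are at (455,240) plain, (460,206) pink, (488,274) purple, (532,230) wide and (187,233) small bore. I'll enlarge these to confirm which is which.

```bash
cat > h.py <<'E'
from workcell import ctrl, optics
import cv2,numpy as np
class Cam:
    def __init__(s,n):
        f=optics.grab_frame(n);s.n=n;s.im=f["color"];s.R=np.array(f["R"]);s.t=np.array(f["t"]);s.cx=f["cx"];s.cy=f["cy"]
        s.f=240/np.tan(np.radians(f["fov_y"]/2))
    def pr(s,X):
        c=np.atleast_2d(X)@s.R.T+s.t
        return np.c_[s.f*c[:,0]/c[:,2]+s.cx,s.f*c[:,1]/c[:,2]+s.cy]
    def bp(s,u,v,z):
        d=s.R.T@np.array([(u-s.cx)/s.f,(v-s.cy)/s.f,1]);o=-s.R.T@s.t
        return o+d*(z-o[2])/d[2]
    def crop(s,name,u0,v0,w,h,k):
        c=s.im[v0:v0+h,u0:u0+w]
        c=cv2.resize(c,None,fx=k,fy=k,interpolation=cv2.INTER_CUBIC)[:,:,::-1].copy()
        for i in range(0,w,10):
            cv2.line(c,(i*k,0),(i*k,5 if (u0+i)%50 else 14),(0,255,255),1)
            if (u0+i)%20==0: cv2.putText(c,str(u0+i),(i*k,24),0,.4,(0,255,255),1)
        for i in range(0,h,10):
            cv2.line(c,(0,i*k),(5,i*k),(0,255,255),1)
            if (v0+i)%20==0: cv2.putText(c,str(v0+i),(6,i*k+4),0,.4,(0,255,255),1)
        cv2.imwrite("pics/"+name,c)
E
python3 - <<'E'
from h import *
t=Cam("top");s=Cam("side")
t.crop("t_col.png",250,150,120,95,6)
t.crop("t_ring.png",380,180,180,120,4)
t.crop("t_boss.png",170,210,90,130,4)
s.crop("s_col.png",300,160,110,130,6 if 0 else 5)
s.crop("s_boss.png",220,190,110,60,7)
for nm,u,v in [("plain",455,240),("pink",460,206),("purple",488,274),("wide",532,230),("small",187,233)]:
    print(nm,t.bp(u,v,.012), t.f/1.37)
E
```

```text
plain [ 0.52574695 -0.39699973  0.012     ] 359.2528829588164
pink [ 0.62398056 -0.41164909  0.012     ] 359.2528829588164
purple [ 0.43027296 -0.49044389  0.012     ] 359.2528829588164
wide [ 0.55795678 -0.61716564  0.012     ] 359.2528829588164
small [0.53363754 0.37135797 0.012     ] 359.2528829588164
```

View pics/t_col.png

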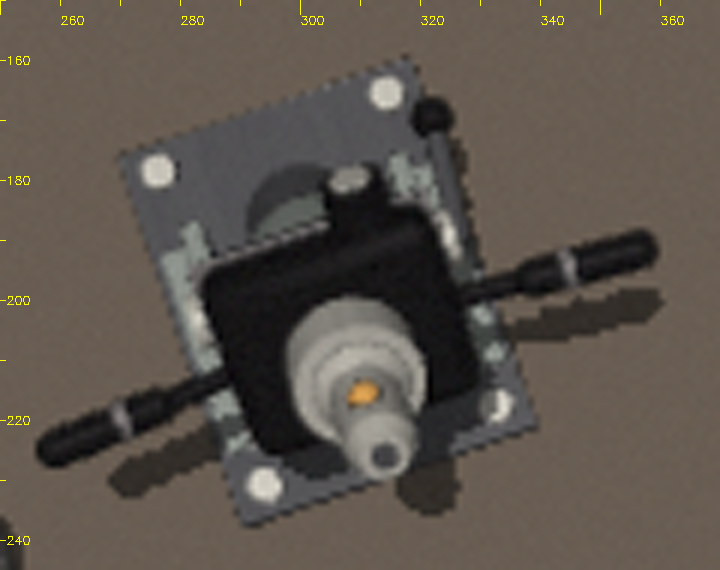

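View pics/t_ring.png

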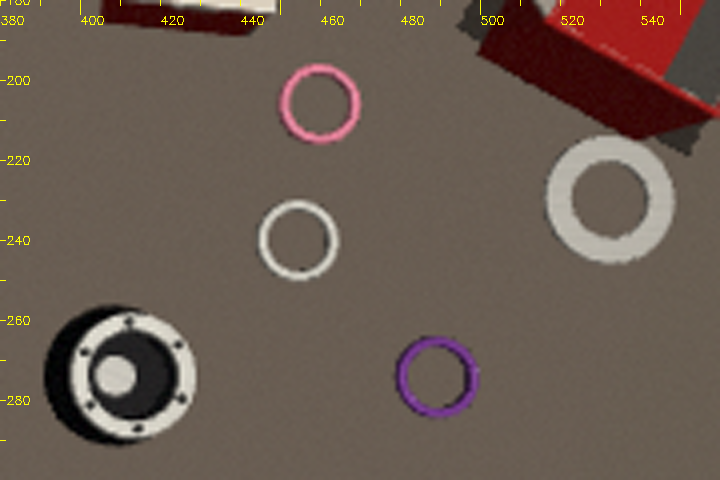

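View pics/t_boss.png

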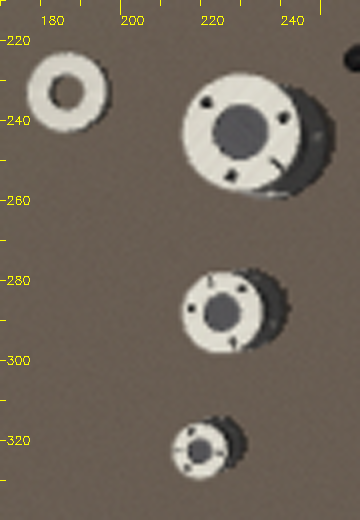

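View pics/s_col.png

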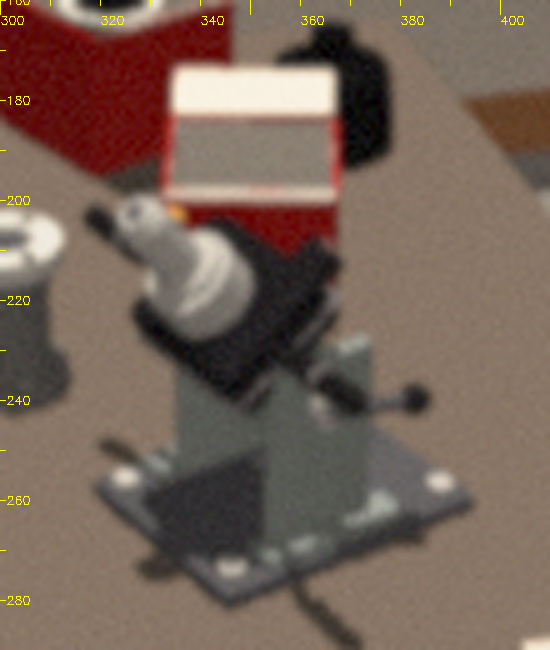

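View pics/s_boss.png

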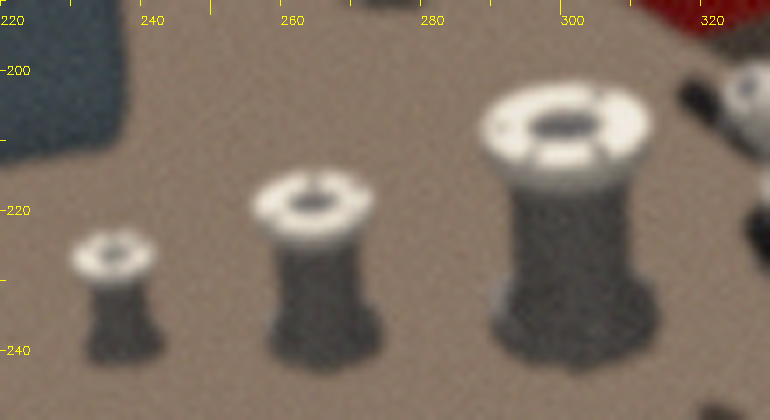

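Run:
```python
from h import *
t=Cam("top")
t.crop("t_boss2.png",208,270,40,38,16)
t.crop("t_ring2.png",436,222,38,36,16)
```

```text
(no output)
```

View pics/t_boss2.png

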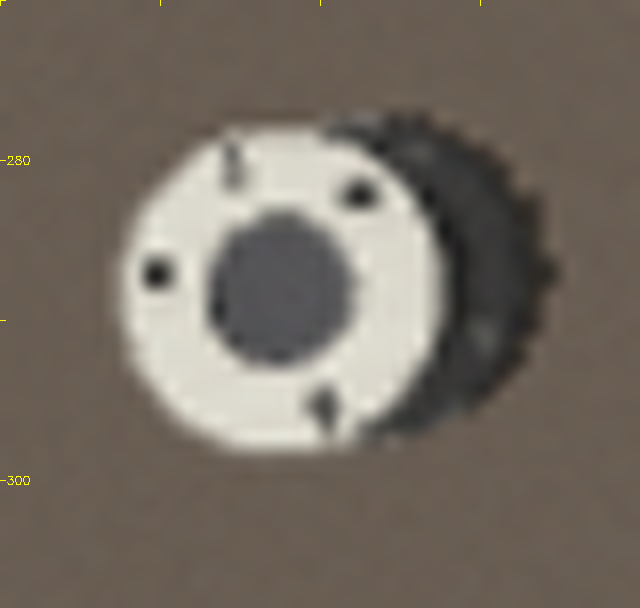

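View pics/t_ring2.png

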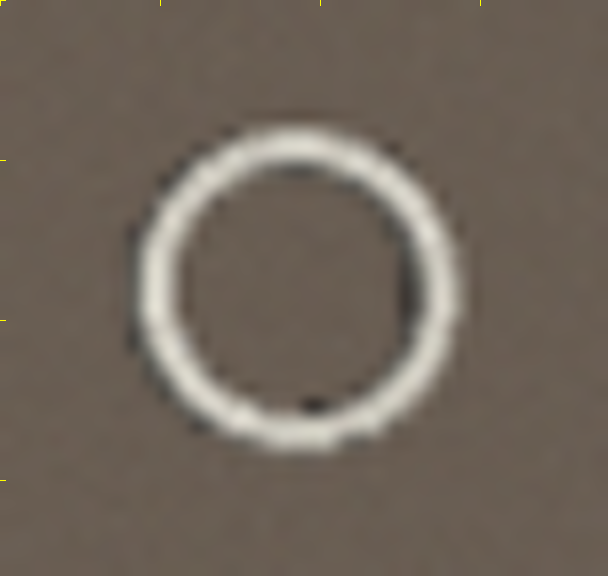

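Run:
```python
from h import *
t=Cam("top");s=Cam("side")
c=t.bp(208+283/16-.5,270+288/16-.5,.076);print("boss",c)
for d in (0,1):
    u=208+(233,327)[d]/16;v=270+(165,415)[d]/16
    p=t.bp(u,v,.076);a=np.arctan2(p[1]-c[1],p[0]-c[0]);print(d,np.degrees(a))
    h=np.array([c[0]+.02*np.cos(a),c[1]+.02*np.sin(a),.024]);print(s.pr(h),t.pr(h))
print(s.pr([c[0],c[1],.024]),s.pr([c[0],c[1],.076]))
s.crop("s_boss3.png",248,208,34,40,18)
g=t.bp(436+298/16-.5,222+288/16-.5,.012);print("ring",g)
```

```text
boss [0.38166059 0.24310907 0.076     ]
0 21.88607115213311
[[270.55357167 230.09527335]] [[226.66623341 280.37137843]]
1 -157.1169759405381
[[260.29117235 233.76464566]] [[231.6467875  293.62417186]]
[[265.42556416 231.89846789]] [[264.23961263 218.53572902]]
ring [ 0.52714107 -0.39450472  0.012     ]
```

View pics/s_boss3.png

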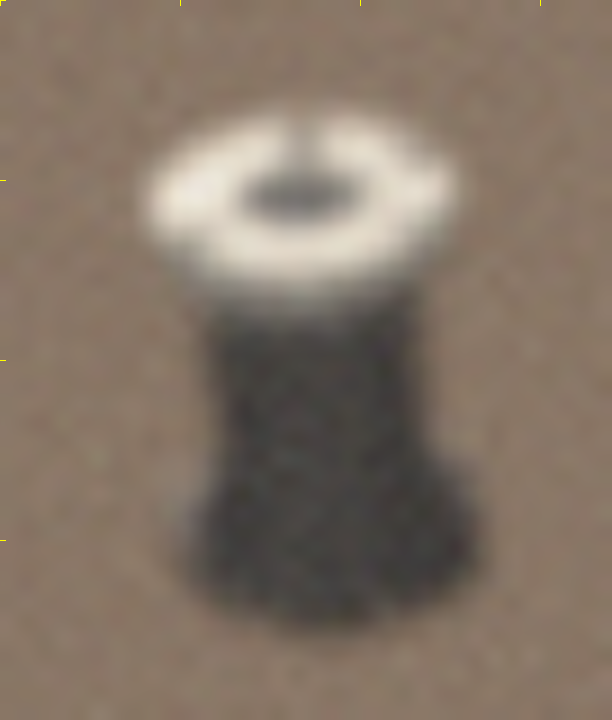

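```bash
cat > fit.py <<'E'
from h import *
from scipy.optimize import least_squares
t=Cam("top");s=Cam("side")
T=lambda x,y:(250+x/6-.4,150+y/6-.4)
S=lambda x,y:(300+x/5-.4,160+y/5-.4)
# model pts in column frame (origin seat)
obs=[(t,(0,0,.062),T(387,457),1),(t,(.0205,0,.036),T(362,391),1),(s,(0,0,.062),S(137,213),1),(s,(.0205,0,.036),S(178,213),1),
 (t,(0,-.141,-.034),T(655,247),.5),(t,(0,.141,-.034),T(46,453),.5),
 ]
base=[(t,(.095,.075),T(120,155)),(t,(.095,-.075),T(408,57)),(t,(-.095,-.075),T(540,425)),(t,(-.095,.075),T(248,525)),
 (s,(-.095,.075),S(95,488)),(s,(-.095,-.075),S(230,600)),(s,(.095,-.075),S(475,500))]
def frame(p):
    x,y,yaw,l=p[:4]
    X=np.array([np.cos(yaw)*np.cos(l),np.sin(yaw)*np.cos(l),np.sin(l)])
    Y=np.array([-np.sin(yaw),np.cos(yaw),0]);Z=np.cross(X,Y)
    piv=np.array([x,y,.105]);return np.c_[X,Y,Z],piv+.105*Z
def res(p,full=False):
    R,o=frame(p);r=[]
    for c,m,uv,w in obs:r+=list(w*(c.pr(o+R@np.array(m))[0]-uv))
    yw=p[2]
    for c,m,uv in base:
        bx=m[0]+p[4]
        P=[p[0]+np.cos(yw)*bx-np.sin(yw)*m[1],p[1]+np.sin(yw)*bx+np.cos(yw)*m[1],.012]
        r+=list(.5*(c.pr(P)[0]-uv))
    return np.array(r)
if __name__=="__main__":
    q=least_squares(res,[.55,.05,.2,.55,0],loss="soft_l1")
    p=q.x;print(p,"yaw,lean deg",np.degrees(p[2:4]));print(np.round(res(p).reshape(-1,2),2))
    R,o=frame(p);print("seat",o,"Z",R[:,2],"top",o+.062*R[:,2]);np.save("col.npy",np.c_[R,o])
E
python3 fit.py
```

```text
[0.63009455 0.03221203 0.34792576 0.63011533 0.01126745] yaw,lean deg [19.93467767 36.10294909]
[[ 0.17  0.09]
 [ 0.2  -0.91]
 [-0.93  0.13]
 [ 0.24 -0.07]
 [ 0.56 -0.19]
 [-0.59  0.41]
 [-0.12  0.02]
 [ 0.39 -0.15]
 [ 0.11 -0.02]
 [-0.28  0.13]
 [-0.35 -0.72]
 [-0.23 -0.3 ]
 [ 0.09 -0.47]]
seat [0.5719317  0.01111755 0.18983575] Z [-0.55393195 -0.20089984  0.80795956] top [ 0.53758792 -0.00133824  0.23992925]
```

```bash
cat >> h.py <<'E'
from scipy.spatial.transform import Rotation as Ro
def go(g,yaw):
    s=ctrl.sense();R=Ro.from_euler('xyz',s["eef_rot"]).as_matrix()
    tgt=np.array(g)+[0,0,.147];d=R.T@(tgt-s["position"])*1000
    dy=np.degrees(s["eef_rot"][2])-yaw
    print("shift",np.round(d,1),"roll",round((dy+180)%360-180,1),"| pos",np.round(s["position"],4),"yaw",round(np.degrees(s["eef_rot"][2]),2),"j6",round(s["joints"][5],2),"w",round(s["width"]*1000,1),"F",np.round(s["ft_force"],1),"t",round(s["t"],2))
E
python3 -c "
from h import *
t=Cam('top');print(t.bp(410,273,.088))
go([.527,-.3945,.021],0)"
```

```text
[ 0.42907019 -0.25644923  0.088     ]
shift [410.  -60.  236.7] roll 14.7 | pos [ 0.1455 -0.5563  0.4047] yaw 14.66 j6 -0.21 w 88.0 F [-0.3  0.5  0.7] t 0.5
```

Emit:
carry_out(moves=[[88,[40,-6,0],7],[88,[80,-12,0],14.7],[88,[120,-18,20],14.7],[88,[160,-24,40],14.7],[88,[200,-30,60],14.7],[88,[240,-36,75],14.7],[88,[280,-42,90],14.7],[88,[320,-48,105],14.7],[88,[360,-54,120],14.7],[88,[400,-60,130],14.7],[88,[410,-60,150],14.7],[88,[410,-60,175],14.7],[88,[410,-60,175],14.7],[88,[410,-60,175],14.7]], newtons=20)

```text
t: 1.67
position: [0.5265, -0.3937, 0.228]
eef_rot: [-3.139, 0.003, -0.0]
ft_force: [-1.1, -0.8, 0.0]
width: 0.0875
```

Run:
```python
from h import *
go([.527,-.3945,.021],0)
t=Cam("top");s=Cam("side");t.crop("t1.png",400,190,110,100,6);s.crop("s1.png",320,270,110,110,5)
print(s.pr([.527,-.3945,.012]))
```

```text
shift [ 0.7  0.9 60. ] roll -0.0 | pos [ 0.5265 -0.3937  0.228 ] yaw -0.0 j6 0.75 w 87.5 F [-1.1 -0.8  0. ] t 1.67
[[360.86542909 360.49400824]]
```

View pics/s1.png

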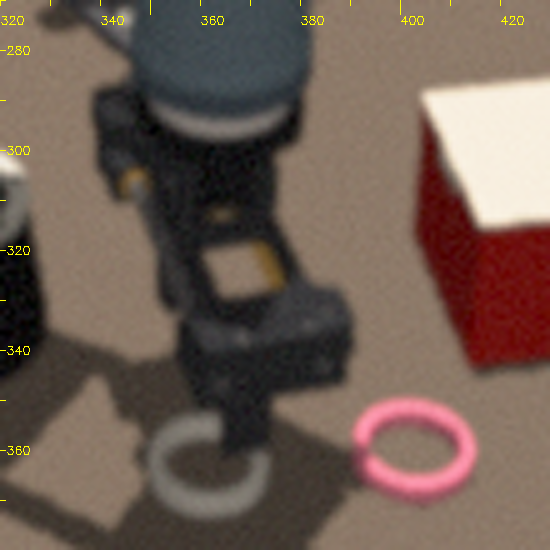

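Emit:
carry_out(moves=[[88,[0.5,1,30],0],[88,[0.5,1,52],0],[88,[0.5,1,60],0],[88,[0.5,1,60],0],[50,[0.5,1,60],0],[50,[0.5,1,60],0],[50,[0.5,1,60],0],[50,[0.5,1,60],0],[50,[0.5,1,60],0],[50,[0.5,1,60],0]], newtons=20)

```text
t: 2.6
position: [0.5279, -0.3959, 0.171]
eef_rot: [3.14, -0.001, -0.001]
ft_force: [-1.0, 0.1, 4.7]
width: 0.0577
```

```bash
cat >> h.py <<'E'
C=None
def ring(a,b,dz=0,hx=None,drop=.018):
    "grasp point for ring centre at stub_top + a*Z + b*X (m)"
    M=np.load("col.npy");o=M[:,3]+.062*M[:,2]
    return o+a*M[:,2]+b*M[:,0]+[0,0,drop+dz]
E
python3 - <<'E'
from h import *
M=np.load("col.npy");T=M[:,3]+.062*M[:,2];u=np.array([.940,.341,0])
go(T-.017*u+[0,0,.025+.018],19.9)
E
```

```text
shift [  -6.2 -388.4 -259.5] roll -19.9 | pos [ 0.5279 -0.3959  0.171 ] yaw -0.03 j6 0.75 w 57.7 F [-1.   0.1  4.7] t 2.6
```

Emit:
carry_out(moves=[[50,[0,0,-30],0],[50,[0,0,-70],0],[50,[0,0,-110],0],[50,[0,-10,-150],0],[50,[0,-40,-180],-5],[50,[0,-80,-210],-10],[50,[0,-120,-235],-15],[50,[-2,-160,-259],-20],[50,[-3,-200,-260],-20],[50,[-4,-240,-260],-20],[50,[-5,-280,-260],-20],[50,[-6,-320,-260],-20],[50,[-6,-350,-260],-20],[50,[-6,-375,-260],-20],[50,[-6,-388,-260],-20],[50,[-6,-388,-260],-20],[50,[-6,-388,-260],-20]], newtons=20)

```text
t: 4.02
position: [0.5219, -0.0076, 0.4297]
eef_rot: [3.141, 0.0, 0.35]
ft_force: [0.8, -0.2, -0.8]
width: 0.0571
```

Run:
```python
from h import *
M=np.load("col.npy");T=M[:,3]+.062*M[:,2];u=np.array([.940,.341,0])
go(T-.017*u+[0,0,.025+.018],19.9)
t=Cam("top");s=Cam("side");t.crop("t2.png",250,150,120,100,6);s.crop("s2.png",280,140,110,110,5)
```

```text
shift [-0.1 -0.5 -0.2] roll 0.1 | pos [ 0.5219 -0.0076  0.4297] yaw 20.03 j6 0.98 w 57.1 F [ 0.8 -0.2 -0.8] t 4.02
```

View pics/s2.png

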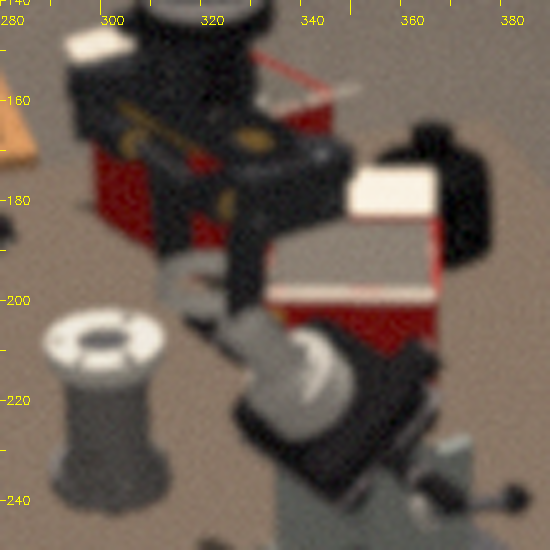

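View pics/t2.png

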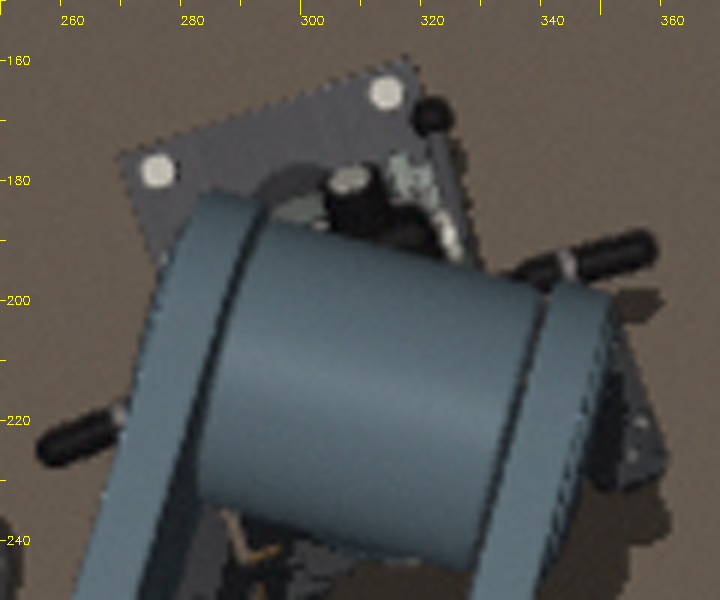

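Emit:
carry_out(moves=[[50,[0,0,8],0],[50,[0,0,12],0],[50,[-1,0,15],0],[50,[-2,0,18],0],[50,[-3,0,21],0],[50,[-4,0,24],0],[50,[-5,0,27],0],[50,[-6,0,30],0],[50,[-7,0,33],0],[50,[-8,0,36],0],[50,[-8,0,36],0]], newtons=20)

```text
t: 5.03
position: [0.5139, -0.0102, 0.393]
eef_rot: [-3.141, 0.001, 0.348]
ft_force: [-2.1, -0.5, 1.6]
width: 0.0573
```

Run:
```python
from h import *
s=Cam("side");s.crop("s3.png",290,160,70,70,8)
print(s.pr(ring(0,0,-.018)),s.pr(ring(.006,-.026,-.018)))
print(s.pr(ring(.012,-.026-.029,-.018)),s.pr(ring(.012,-.026+.029,-.018)))
go(ring(.021,-.026),19.9)
go(ring(.021,.002),19.9)
go(ring(-.056,0),19.9)
```

```text
[[326.07118181 202.33282521]] [[318.81724632 207.97112955]]
[[310.78807327 214.44742925]] [[324.63226185 199.14517524]]
shift [ -8.1  -0.3 -13.3] roll 0.1 | pos [ 0.5139 -0.0103  0.3932] yaw 19.96 j6 0.97 w 57.4 F [-2.9 -0.4  1.8] t 5.08
shift [ 14.5  -0.3 -29.8] roll 0.1 | pos [ 0.5139 -0.0103  0.3932] yaw 19.96 j6 0.97 w 57.4 F [-2.9 -0.4  1.8] t 5.08
shift [58.3 -0.3 33.5] roll 0.1 | pos [ 0.5139 -0.0103  0.3932] yaw 19.96 j6 0.97 w 57.4 F [-2.9 -0.4  1.8] t 5.08
```

View pics/s3.png

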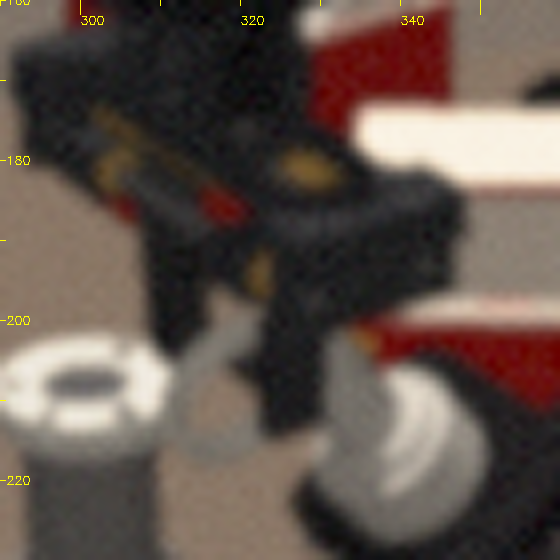

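Emit:
carry_out(moves=[[50,[-4,0,-7],0],[50,[-8,0,-14],0],[50,[-8,0,-22],0],[50,[0,0,-28],0],[50,[7,0,-30],0],[50,[14,0,-30],0],[50,[14.5,0,-30],0],[50,[19,0,-24],0],[50,[24,0,-17],0],[50,[30,0,-9],0],[50,[30,0,-9],0]], newtons=20)

```text
t: 6.0
position: [0.5426, 0.0004, 0.3998]
eef_rot: [-3.139, 0.003, 0.349]
ft_force: [-0.7, -0.0, -1.0]
width: 0.0575
```

Run:
```python
from h import *
s=Cam("side");s.crop("s4.png",290,160,70,70,8)
go(ring(-.040,.002),19.9)
go(ring(-.056,0),19.9)
```

```text
shift [20.2 -0.1 26.8] roll 0.1 | pos [5.424e-01 3.000e-04 4.007e-01] yaw 19.98 j6 1.0 w 57.7 F [ 0.4  0.  -0.2] t 6.05
shift [28.  -0.  40.9] roll 0.1 | pos [5.424e-01 3.000e-04 4.007e-01] yaw 19.98 j6 1.0 w 57.7 F [ 0.4  0.  -0.2] t 6.05
```

View pics/s4.png

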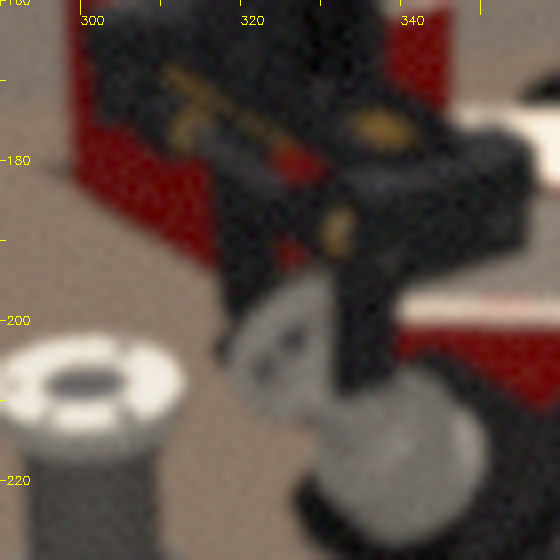

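The side view shows the tilted ring at about (324,203) with the stub tip inside its bore. There is no contact force, so I'll slide it down.

Emit:
carry_out(moves=[[50,[4,0,6],0],[50,[8,0,11],0],[50,[12,0,16],0],[50,[16,0,22],0],[50,[20,0,27],0],[50,[22,0,31],0],[50,[24,0,34],0],[50,[24,0,34],0]], newtons=20)

```text
t: 6.72
position: [0.5651, 0.0083, 0.3678]
eef_rot: [-3.141, 0.001, 0.348]
ft_force: [-0.2, -0.4, -0.3]
width: 0.057
```

Run:
```python
from h import *
s=Cam("side");s.crop("s5.png",290,160,80,75,8)
go(ring(-.056,0),19.9)
```

```text
shift [ 3.9 -0.3  8.6] roll 0.1 | pos [0.565  0.0083 0.3683] yaw 19.96 j6 1.03 w 57.5 F [-0.5  0.6 -0.8] t 6.77
```

View pics/s5.png

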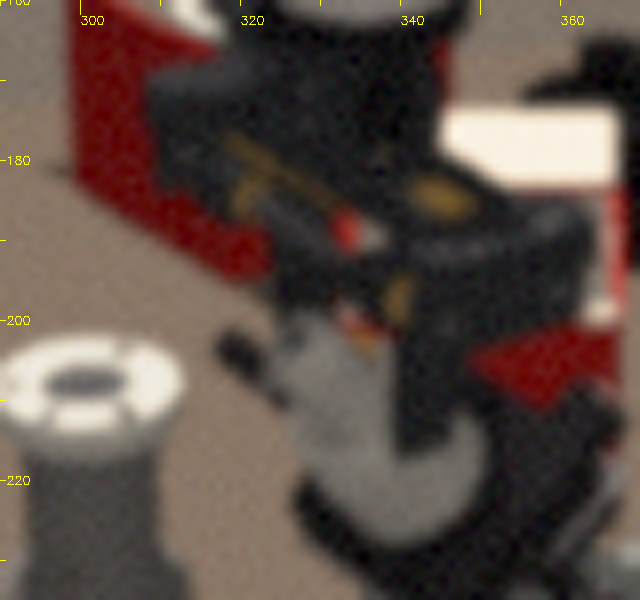

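Emit:
carry_out(moves=[[50,[0.8,0,1.8],0],[50,[1.6,0,3.5],0],[50,[2.4,0,5.2],0],[50,[3.2,0,7],0],[50,[3.9,0,8.6],0],[50,[3.9,0,8.6],0]], newtons=20)

```text
t: 7.27
position: [0.5686, 0.0097, 0.3602]
eef_rot: [-3.141, 0.0, 0.348]
ft_force: [-1.9, 1.0, 1.7]
width: 0.057
```

Run:
```python
from h import *
s=Cam("side");s.crop("s6.png",300,165,70,65,10)
go(ring(-.056,0),19.9)
```

```text
shift [ 0.1 -0.2  0.6] roll 0.1 | pos [0.5686 0.0097 0.3603] yaw 19.97 j6 1.03 w 57.5 F [-1.5  0.4  2.4] t 7.32
```

View pics/s6.png

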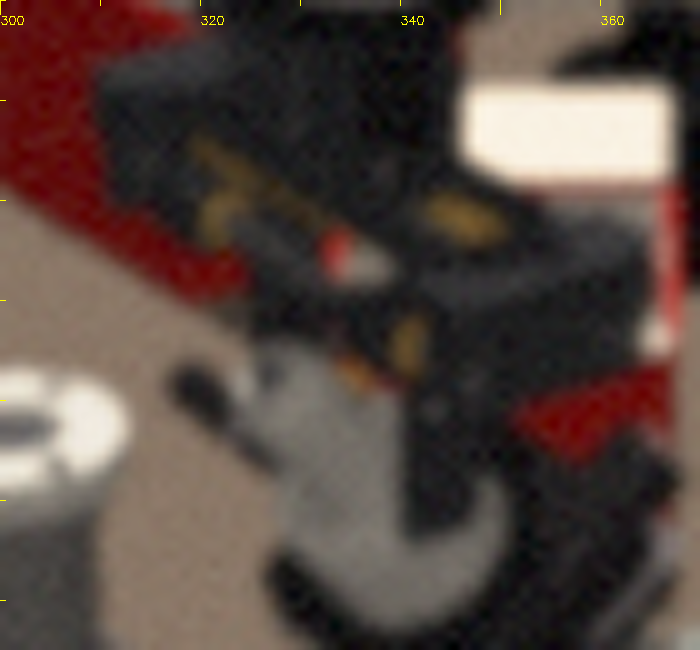

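Emit:
carry_out(moves=[[50,[0.6,0,0.8],0],[50,[1.2,0,1.6],0],[50,[1.8,0,2.4],0],[50,[1.8,0,2.4],0]], newtons=20)

```text
t: 7.65
position: [0.5698, 0.01, 0.3589]
eef_rot: [-3.142, 0.002, 0.349]
ft_force: [-10.1, 0.3, 11.8]
width: 0.0574
```

Run:
```python
from h import *
s=Cam("side");s.crop("s7.png",300,165,70,65,10)
go(ring(-.056,0),19.9)
```

```text
shift [-1.2 -0.4 -0.8] roll 0.1 | pos [0.5698 0.01   0.3589] yaw 19.98 j6 1.03 w 57.2 F [-9.5 -0.1 11.6] t 7.7
```

Emit:
carry_out(moves=[[88,[-1,0,-1],0],[88,[-1,0,-1],0],[88,[-1,0,-1],0],[88,[-1,0,-1],0],[88,[-1,0,-10],0],[88,[-1,0,-40],0],[88,[-1,0,-80],0],[88,[-10,-40,-110],0],[88,[-30,-80,-110],0],[88,[-50,-120,-110],0],[88,[-70,-160,-110],0],[88,[-90,-200,-110],0],[88,[-90,-200,-110],0]])

```text
t: 8.78
position: [0.4145, 0.1696, 0.4685]
eef_rot: [-3.141, -0.001, 0.35]
ft_force: [0.0, 0.7, -0.5]
width: 0.088
```

Run:
```python
from h import *
t=Cam("top");s=Cam("side");s.crop("s8.png",310,190,50,45,14);t.crop("t8.png",280,190,50,45,14)
go([.3817,.2431,.12],22-180)
go([.3817,.2431,.12],22)
a=[]
for r,h in [(.029,0),(.029,.012)]:
    P=[ring(-.062+h,0,-.018)+r*np.array(np.load("col.npy")[:,:2]@[np.cos(q),np.sin(q)]) for q in np.linspace(0,6.28,60)]
    for c in(s,t): print(r,h,c.n,np.round(c.pr(P).min(0),1),np.round(c.pr(P).max(0),1))
```

```text
shift [ -6.5 -80.9 201.7] roll 178.2 | pos [0.4154 0.1693 0.4687] yaw 20.19 j6 1.34 w 88.2 F [-0.3 -0.5  0.6] t 8.88
shift [ -6.5 -80.9 201.7] roll -1.8 | pos [0.4154 0.1693 0.4687] yaw 20.19 j6 1.34 w 88.2 F [-0.3 -0.5  0.6] t 8.88
0.029 0 side [328.2 206. ] [345.6 222.7]
0.029 0 top [298.7 203.7] [321.5 224.3]
0.029 0.012 side [326.1 203.7] [343.6 220.5]
0.029 0.012 top [299.4 205.9] [322.4 226.6]
```

View pics/s8.png

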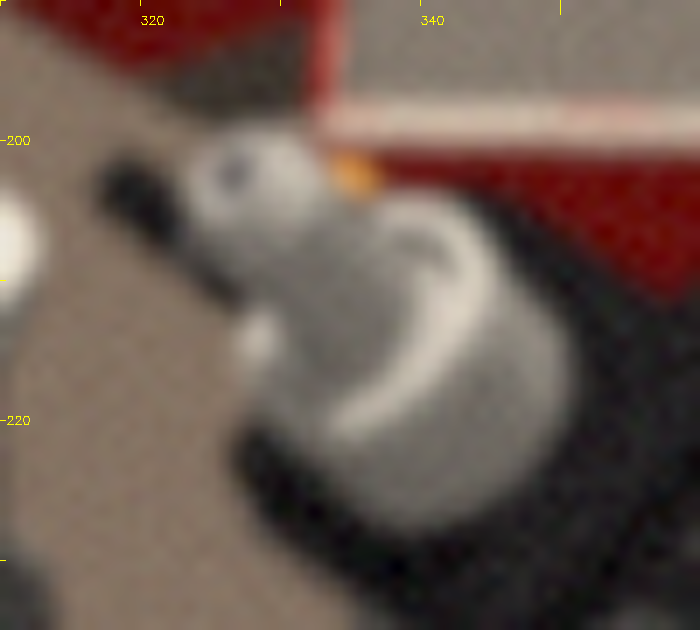

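View pics/t8.png

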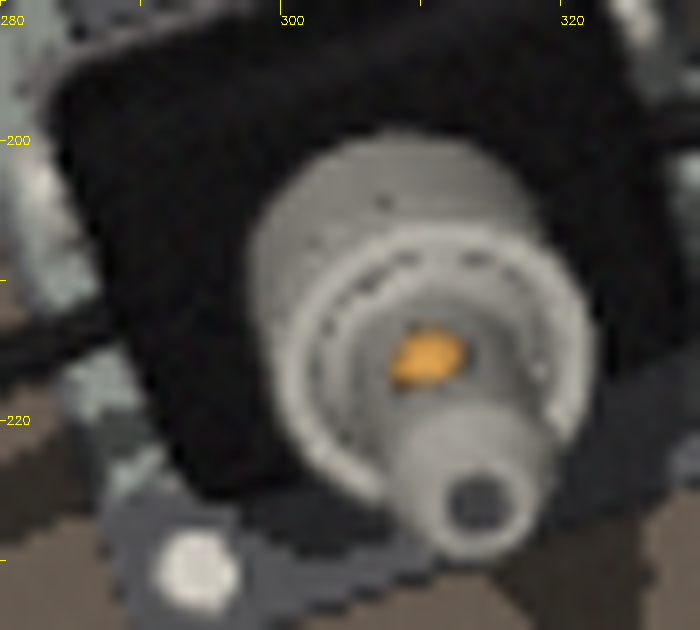

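Run:
```python
from h import *
go([.3817,.2431,.071],22)
```

```text
shift [ -6.6 -80.9 250.7] roll -1.8 | pos [0.4154 0.1693 0.4687] yaw 20.19 j6 1.34 w 88.2 F [-0.3 -0.5  0.6] t 8.88
```

Emit:
carry_out(moves=[[88,[-3,-35,20],-2],[88,[-7,-70,40],-2],[88,[-7,-81,80],-2],[88,[-7,-81,120],-2],[88,[-7,-81,160],-2],[88,[-7,-81,200],-2],[88,[-7,-81,230],-2],[88,[-7,-81,250],-2],[88,[-7,-81,250],-2],[88,[-7,-81,250],-2],[48,[-7,-81,250],-2],[48,[-7,-81,250],-2],[48,[-7,-81,250],-2],[48,[-7,-81,250],-2],[48,[-7,-81,250],-2],[48,[-7,-81,250],-2],[48,[-7,-81,250],-2]], newtons=30)

```text
t: 10.3
position: [0.3836, 0.2415, 0.2185]
eef_rot: [-3.141, -0.002, 0.383]
ft_force: [-0.4, 2.6, 6.0]
width: 0.052
```

Run:
```python
from h import *
go([.3817,.2431,.071],22)
s=Cam("side");s.crop("s9.png",230,170,70,80,8)
```

```text
shift [-1.2 -2.2  0.5] roll -0.0 | pos [0.3836 0.2415 0.2185] yaw 21.96 j6 1.49 w 52.0 F [-0.4  2.6  6. ] t 10.3
```

View pics/s9.png

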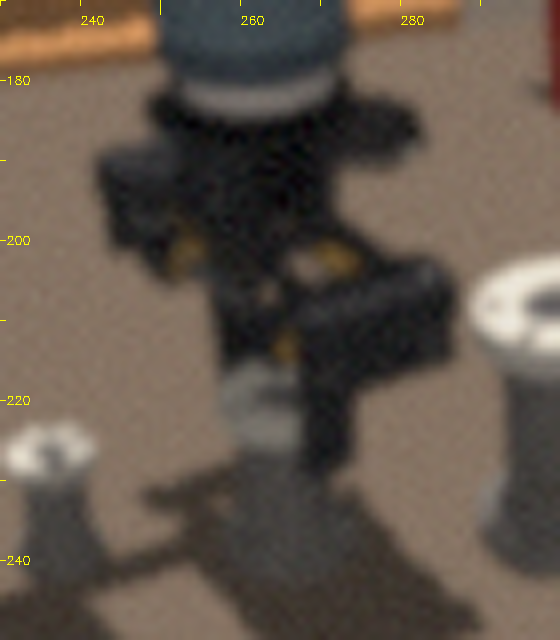

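Emit:
carry_out(moves=[[45,[0,0,0],0],[45,[0,0,-20],0],[45,[0,0,-50],0],[45,[0,0,-90],-7],[45,[0,0,-120],-14],[45,[0,20,-150],-21],[45,[0,50,-150],-28],[45,[0,80,-150],-35],[45,[0,100,-150],-42],[45,[0,100,-150],-49],[45,[0,100,-150],-56],[45,[0,100,-150],-56],[45,[0,100,-150],-56]], newtons=40)

```text
t: 11.43
position: [0.4203, 0.1482, 0.367]
eef_rot: [-3.14, 0.001, 1.357]
ft_force: [-0.2, 0.3, -3.6]
width: 0.0516
```

Run:
```python
from h import *
s=Cam("side");g=ctrl.sense()["position"]-[0,0,.147+.03];print(s.pr(g));u,v=s.pr(g)[0].astype(int)
go(g,20)
s.crop("s10.png",u-30,v-40,60,70,9)
```

```text
[[277.90217313 199.32863946]]
shift [ 0.  0. 30.] roll 57.7 | pos [0.4203 0.1484 0.3671] yaw 77.74 j6 0.29 w 51.4 F [-0.9 -0.2 -3.6] t 11.48
```

View pics/s10.png

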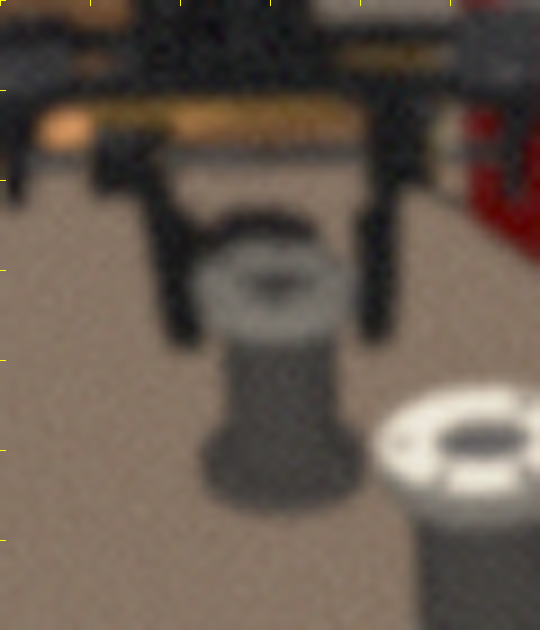

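Emit:
carry_out(moves=[[45,[0,0,0],7],[45,[0,0,0],14],[45,[0,0,0],21],[45,[0,0,0],28],[45,[0,0,0],35],[45,[0,0,0],42],[45,[0,0,0],49],[45,[0,0,0],56],[45,[0,0,0],63],[45,[0,0,0],70],[45,[0,0,0],77],[45,[0,0,0],84],[45,[0,0,0],91],[45,[0,0,0],98],[45,[0,0,0],105],[45,[0,0,0],112],[45,[0,0,0],119],[45,[0,0,0],126],[45,[0,0,0],133],[45,[0,0,0],133]])

```text
t: 13.15
position: [0.4204, 0.1487, 0.3674]
eef_rot: [3.141, 0.0, -0.967]
ft_force: [-0.5, -0.5, -3.5]
width: 0.0516
```

Run:
```python
from h import *
s=Cam("side");g=ctrl.sense()["position"]-[0,0,.147+.03];print(s.pr(g));u,v=s.pr(g)[0].astype(int)
go(g,20)
s.crop("s11.png",u-30,v-40,60,70,9)
```

```text
[[277.90838012 199.19263001]]
shift [ 0. -0. 30.] roll -75.0 | pos [0.4204 0.1487 0.3675] yaw -55.01 j6 2.6 w 51.8 F [-0.4 -0.1 -2.2] t 13.2
```

View pics/s11.png

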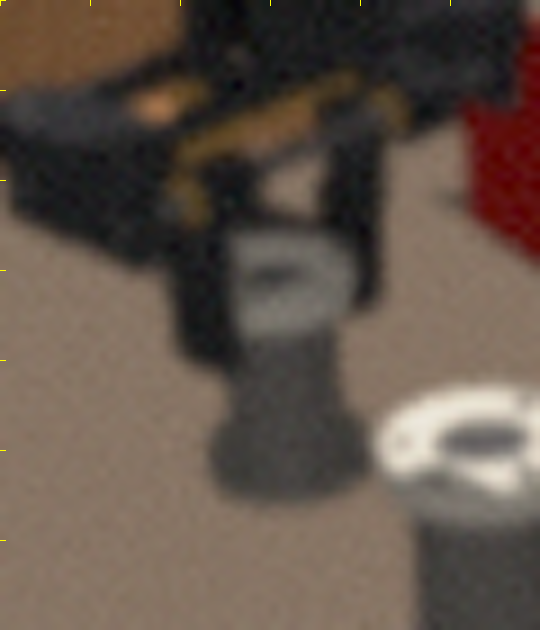

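Run:
```python
from h import *
a=cv2.imread("pics/s10.png");s=Cam("side");u,v=277,199
b=s.im[v-40:v+30,u-30:u+30][:,:,::-1]
b=cv2.resize(b,None,fx=9,fy=9,interpolation=cv2.INTER_CUBIC)
o=np.hstack([a[300:540,150:420],b[300:540,150:420]]).astype(float)
o=np.clip((o-40)*4.5,0,255).astype(np.uint8)
cv2.imwrite("pics/cmp.png",cv2.resize(o,None,fx=1.4,fy=1.4))
```

```text
(no output)
```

View pics/cmp.png

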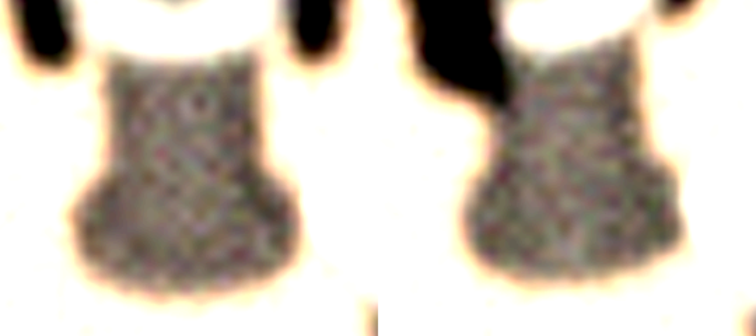

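Run:
```python
from h import *
s=Cam("side");print(-s.R.T@s.t)
im=np.mean([optics.grab_frame("side")["color"].astype(float) for _ in range(8)],0)
u,v=277,199
b=im[v-10:v+25,u-20:u+25][:,:,::-1]
b=cv2.resize(b,None,fx=14,fy=14,interpolation=cv2.INTER_CUBIC)
cv2.imwrite("pics/avg.png",np.clip((b-40)*4.5,0,255).astype(np.uint8))
```

```text
[ 0.25231431 -1.2372746   0.90610235]
```

View pics/avg.png

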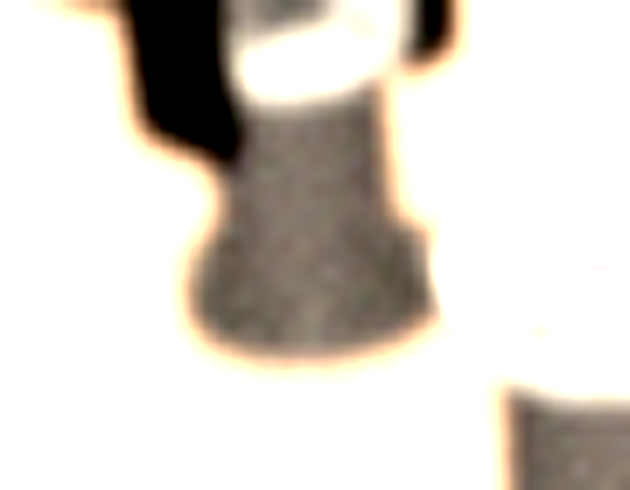

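Run:
```python
from h import *
go([.40,-.42,.30],-102)
print(ctrl.sense()["joints"])
```

```text
shift [453.9 342.7 -79.3] roll 47.0 | pos [0.4207 0.1484 0.3677] yaw -55.03 j6 2.6 w 51.4 F [ 0.3 -0.  -3.9] t 13.7
[ 7.18514138e-02 -7.83734207e-02  1.95634164e+00  1.18391558e-05
  1.26364120e+00  2.60308144e+00]
```

Emit:
carry_out(moves=[[45,[20,15,-40],5],[45,[50,38,-80],10],[45,[82,62,-80],15],[45,[114,86,-80],20],[45,[146,110,-80],25],[45,[178,134,-80],30],[45,[210,158,-80],35],[45,[242,182,-80],40],[45,[274,206,-80],47],[45,[306,230,-80],47],[45,[338,254,-80],47],[45,[370,278,-80],47],[45,[402,303,-80],47],[45,[430,325,-80],47],[45,[454,343,-80],47],[45,[454,343,-80],47],[45,[454,343,-80],47],[45,[454,343,-80],47]])

```text
t: 15.2
position: [0.3996, -0.4199, 0.4471]
eef_rot: [3.141, 0.001, -1.781]
ft_force: [1.0, 0.6, -3.6]
width: 0.0518
```

```bash
cat > look.py <<'E'
from h import *
import sys
s=Cam("side");g=ctrl.sense()["position"]-[0,0,.147+.03];u,v=s.pr(g)[0].astype(int);print(u,v)
go(g,20)
im=np.mean([optics.grab_frame("side")["color"].astype(float) for _ in range(3)],0)
b=im[max(v-30,0):v+45,u-35:u+40][:,:,::-1]
b=cv2.resize(b,None,fx=8,fy=8,interpolation=cv2.INTER_CUBIC)
cv2.imwrite("pics/"+sys.argv[1],np.clip(b*2.2-50,0,255).astype(np.uint8))
E
python3 look.py L1.png
```

```text
307 288
shift [ 0. -0. 30.] roll -122.0 | pos [ 0.3998 -0.4194  0.4474] yaw -102.01 j6 2.34 w 51.4 F [ 1.1  1.2 -4. ] t 15.25
```

View pics/L1.png

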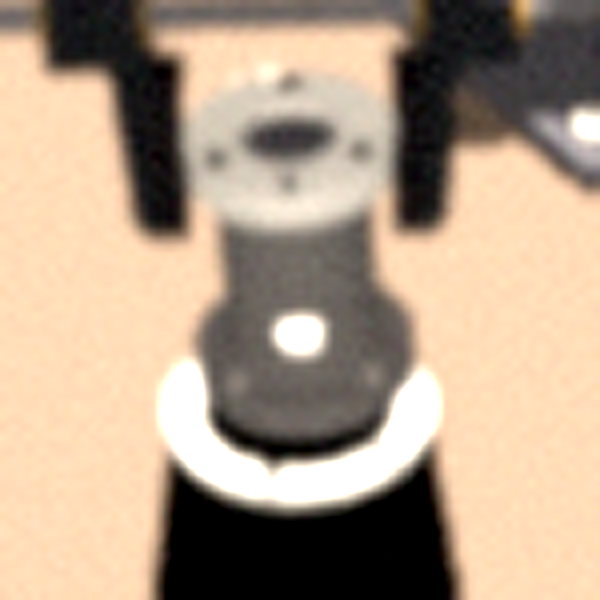

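The hole shows bright at crop (299,333), on the tool's +x side, so I can keep this grip. I'll bring it over the stub at yaw 20°.

```bash
cat >> h.py <<'E'
def boss(fu,fz,th,off=.001):
    M=np.load("col.npy");T=M[:,3]+.062*M[:,2];u=np.array([M[0,0],M[1,0],0]);u/=np.linalg.norm(u);z=np.array([0,0,1.])
    th=np.radians(th);a=-np.sin(th)*u+np.cos(th)*z
    return T+fu*u+fz*z+.071*a+off*u
E
python3 - <<'E'
from h import *
go(boss(0,.03,0),19.93)
E
```

```text
shift [-437.7  -48.9  -40. ] roll -121.9 | pos [ 0.4001 -0.419   0.448 ] yaw -101.96 j6 2.34 w 51.4 F [-0.   0.  -4.2] t 15.4
```

Emit:
carry_out(moves=[[45,[0,0,-30],-6],[45,[-27,-3,-40],-13],[45,[-54,-6,-40],-20],[45,[-81,-9,-40],-27],[45,[-108,-12,-40],-34],[45,[-135,-15,-40],-41],[45,[-162,-18,-40],-48],[45,[-189,-21,-40],-55],[45,[-216,-24,-40],-62],[45,[-243,-27,-40],-69],[45,[-270,-30,-40],-76],[45,[-297,-33,-40],-83],[45,[-324,-36,-40],-90],[45,[-351,-39,-40],-97],[45,[-378,-42,-40],-104],[45,[-405,-45,-40],-111],[45,[-425,-48,-40],-117],[45,[-438,-49,-40],-122],[45,[-438,-49,-40],-122],[45,[-438,-49,-40],-122]])

```text
t: 17.07
position: [0.5386, -0.0009, 0.488]
eef_rot: [3.141, -0.0, 0.349]
ft_force: [0.2, -0.2, -3.5]
width: 0.0517
```

Run:
```python
from h import *
go(boss(0,.03,0),19.93)
for f in [(0,-.003,0),(.0005,-.003,10),(.001,-.0035,20),(.002,-.004,30),(.003,-.004,36),(.003,-.004,42)]: go(boss(*f),19.93)
s=Cam("side");s.crop("s12.png",290,120,70,100,7)
```

```text
shift [-0.1  0.1  0. ] roll 0.1 | pos [ 0.5386 -0.0009  0.488 ] yaw 20.0 j6 1.0 w 51.7 F [ 0.2 -0.2 -3.5] t 17.07
shift [-0.1  0.  33. ] roll 0.1 | pos [ 0.5386 -0.0009  0.488 ] yaw 20.0 j6 1.0 w 51.7 F [ 0.2 -0.2 -3.5] t 17.07
shift [-12.    0.   34.1] roll 0.1 | pos [ 0.5386 -0.0009  0.488 ] yaw 20.0 j6 1.0 w 51.7 F [ 0.2 -0.2 -3.5] t 17.07
shift [-23.4   0.   37.8] roll 0.1 | pos [ 0.5386 -0.0009  0.488 ] yaw 20.0 j6 1.0 w 51.7 F [ 0.2 -0.2 -3.5] t 17.07
shift [-33.6  -0.   43.5] roll 0.1 | pos [ 0.5386 -0.0009  0.488 ] yaw 20.0 j6 1.0 w 51.7 F [ 0.2 -0.2 -3.5] t 17.07
shift [-38.9  -0.   47.6] roll 0.1 | pos [ 0.5386 -0.0009  0.488 ] yaw 20.0 j6 1.0 w 51.7 F [ 0.2 -0.2 -3.5] t 17.07
shift [-44.7  -0.   52.3] roll 0.1 | pos [ 0.5386 -0.0009  0.488 ] yaw 20.0 j6 1.0 w 51.7 F [ 0.2 -0.2 -3.5] t 17.07
```

View pics/s12.png

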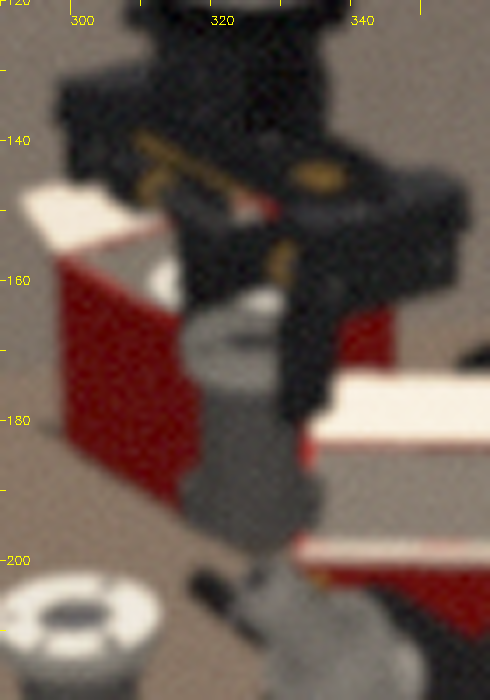

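Emit:
carry_out(moves=[[45,[0,0,12],0],[45,[0,0,22],0],[45,[0,0,28],0],[45,[0,0,31],0],[45,[0,0,31],0]], newtons=30)

```text
t: 17.53
position: [0.5388, -0.0025, 0.4553]
eef_rot: [-3.14, 0.002, 0.347]
ft_force: [1.1, -0.3, -3.4]
width: 0.0518
```

Run:
```python
from h import *
s=Cam("side");s.crop("s13.png",290,130,70,100,7)
go(boss(0,-.001,0),19.93)
```

```text
shift [ 0.1 -1.5 -0.9] roll -0.0 | pos [ 0.5389 -0.0024  0.456 ] yaw 19.91 j6 1.0 w 51.9 F [ 1.2  0.9 -2.8] t 17.58
```

View pics/s13.png

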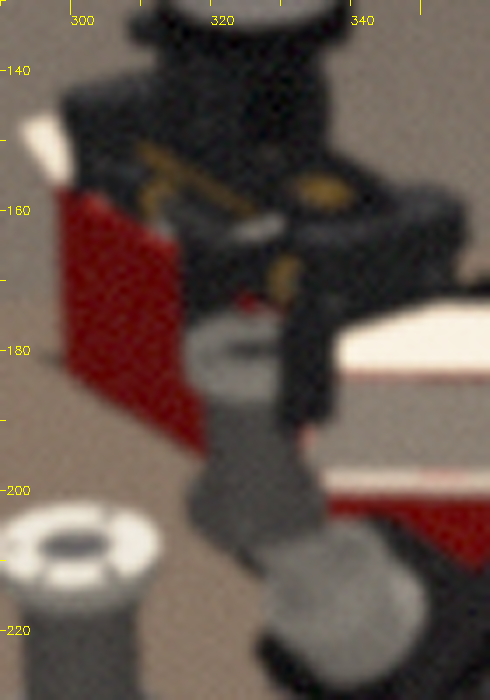

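Emit:
carry_out(moves=[[45,[-6,0,1],0],[45,[-12,0,2.5],0],[45,[-18,0,4.5],0],[45,[-23.5,0,6.5],0],[45,[-29,0,9.5],0],[45,[-34,0,12.5],0],[45,[-39,0,16],0],[45,[-43,0,19],0],[45,[-43,0,19],0]], newtons=30)

```text
t: 18.33
position: [0.4978, -0.0171, 0.4371]
eef_rot: [-3.141, 0.001, 0.348]
ft_force: [0.7, -1.3, 0.3]
width: 0.0516
```

Run:
```python
from h import *
s=Cam("side");s.crop("s14.png",280,130,80,100,7)
M=np.load("col.npy")
go(boss(.003,-.004,36),19.93)
g=boss(.003,-.004,36);a=M[:,2]
print(s.pr([g,g-.071*a]))
```

```text
shift [ 4.7 -1.3 -2.9] roll -0.0 | pos [ 0.4981 -0.017   0.4375] yaw 19.93 j6 0.95 w 52.1 F [-0.3 -0.6 -0.4] t 18.38
[[314.26497461 188.64237854]
 [327.3022221  203.17831757]]
```

View pics/s14.png

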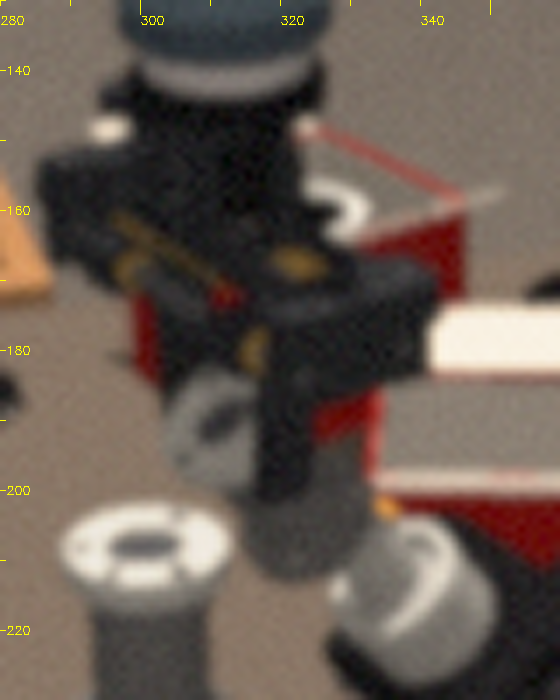

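Emit:
carry_out(moves=[[45,[2.5,-1.3,-1.5],0],[45,[4.7,-1.3,-2.9],0],[45,[6.5,-1.3,-0.5],0],[45,[8.2,-1.3,2],0],[45,[10,-1.3,4.4],0],[45,[10.6,-1.3,5.2],0],[45,[10.6,-1.3,5.2],0]], newtons=30)

```text
t: 18.97
position: [0.5084, -0.0121, 0.4322]
eef_rot: [3.141, 0.0, 0.348]
ft_force: [1.8, -2.9, -0.3]
width: 0.0514
```

Run:
```python
from h import *
s=Cam("side");s.crop("s15.png",290,140,70,90,8)
M=np.load("col.npy")
def B(a,b=0): 
    T=M[:,3]+.062*M[:,2];return T+(a+.071)*M[:,2]+b*M[:,0]+.001*np.array([.94,.34,0])
go(B(-.015),19.93);go(B(-.050),19.93)
print(s.pr([B(-.015),B(-.015)-.071*M[:,2]]))
```

```text
shift [-0.9 -0.1  0.2] roll 0.0 | pos [ 0.5084 -0.0121  0.4324] yaw 19.95 j6 0.97 w 51.6 F [ 2.7 -2.7 -0.4] t 19.02
shift [19.7 -0.1 28.5] roll 0.0 | pos [ 0.5084 -0.0121  0.4324] yaw 19.95 j6 0.97 w 51.6 F [ 2.7 -2.7 -0.4] t 19.02
[[316.10967079 190.80431189]
 [329.02139217 205.19670516]]
```

View pics/s15.png

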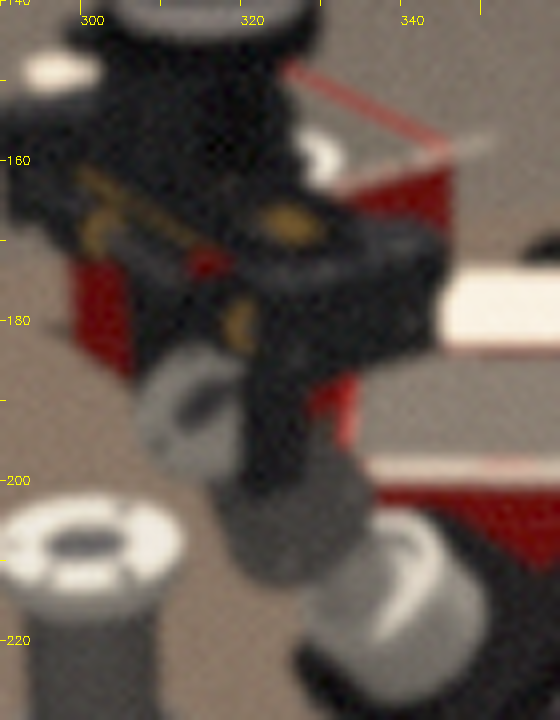

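Emit:
carry_out(moves=[[45,[0,1,0],0],[45,[1,1,1.6],0],[45,[2.2,1,3.2],0],[45,[3.4,1,4.9],0],[45,[4.6,1,6.5],0],[45,[5.8,1,8.1],0],[45,[7,1,9.7],0],[45,[7,1,9.7],0]], newtons=50)

```text
t: 19.68
position: [0.5151, -0.0103, 0.4223]
eef_rot: [-3.141, 0.0, 0.348]
ft_force: [1.7, -1.3, -0.8]
width: 0.0506
```

```bash
cat >> h.py <<'E'
def B(a,b=0): 
    M=np.load("col.npy");T=M[:,3]+.062*M[:,2];return T+(a+.071)*M[:,2]+b*M[:,0]+.001*np.array([.94,.34,0])
E
python3 - <<'E'
from h import *
s=Cam("side");s.crop("s16.png",290,140,70,90,8)
go(B(-.027),19.93);go(B(-.050),19.93)
print(s.pr([B(-.015),B(-.015)-.071*np.load("col.npy")[:,2]]))
E
```

```text
shift [-0.8 -0.8  0. ] roll 0.0 | pos [ 0.5152 -0.0103  0.4225] yaw 19.96 j6 0.97 w 50.6 F [ 2.2 -1.6 -1.2] t 19.73
shift [12.8 -0.8 18.6] roll 0.0 | pos [ 0.5152 -0.0103  0.4225] yaw 19.96 j6 0.97 w 50.6 F [ 2.2 -1.6 -1.2] t 19.73
[[316.10967079 190.80431189]
 [329.02139217 205.19670516]]
```

View pics/s16.png

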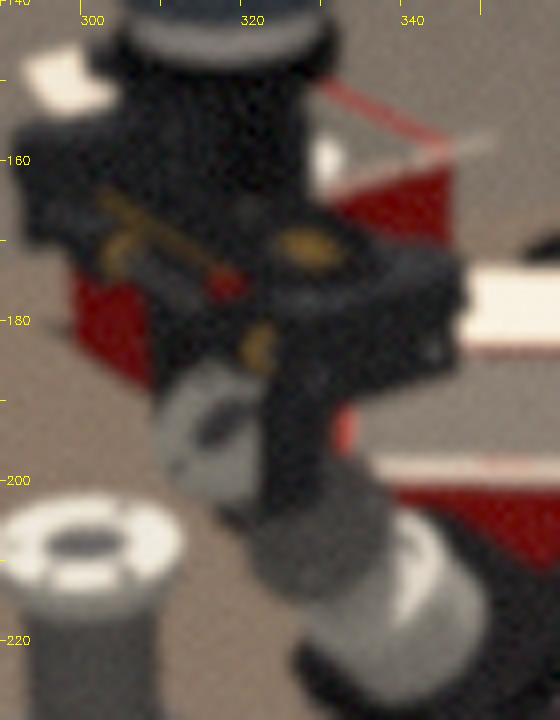

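Emit:
carry_out(moves=[[45,[1.1,0,1.6],0],[45,[2.3,0,3.2],0],[45,[3.4,0,4.8],0],[45,[4.6,0,6.5],0],[45,[5.7,0,8.1],0],[45,[6.9,0,9.7],0],[45,[6.9,0,9.7],0]], newtons=50)

```text
t: 20.32
position: [0.522, -0.008, 0.4126]
eef_rot: [-3.142, -0.002, 0.348]
ft_force: [5.5, -1.7, -2.5]
width: 0.0502
```

Run:
```python
from h import *
s=Cam("side");s.crop("s17.png",290,140,70,90,8)
go(B(-.039),19.93);go(B(-.050),19.93)
```

```text
shift [-1.  -0.9 -0. ] roll 0.0 | pos [ 0.5221 -0.0079  0.4128] yaw 19.96 j6 0.98 w 50.6 F [ 5.6 -2.5 -2.8] t 20.37
shift [ 5.5 -0.9  8.9] roll 0.0 | pos [ 0.5221 -0.0079  0.4128] yaw 19.96 j6 0.98 w 50.6 F [ 5.6 -2.5 -2.8] t 20.37
```

View pics/s17.png

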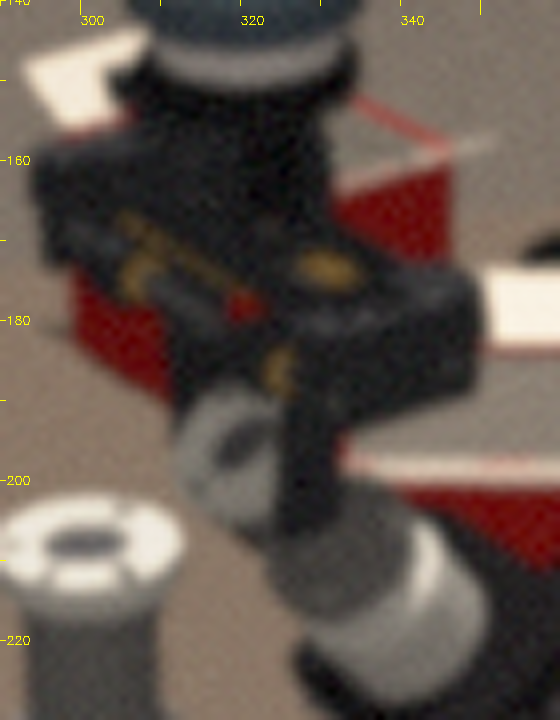

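Emit:
carry_out(moves=[[45,[1.1,0,1.6],0],[45,[2.2,0,3.2],0],[45,[3.3,0,4.8],0],[45,[4.5,0,6.5],0],[45,[5.5,0,8],0],[45,[6.2,0,9],0],[45,[6.2,0,9],0]], newtons=50)

```text
t: 20.95
position: [0.5277, -0.0057, 0.4036]
eef_rot: [-3.141, -0.001, 0.348]
ft_force: [6.9, 0.5, -3.4]
width: 0.0505
```

Run:
```python
from h import *
s=Cam("side");s.crop("s18.png",290,140,70,90,8)
go(B(-.050),19.93)
```

```text
shift [-0.6 -0.7 -0.3] roll 0.0 | pos [ 0.5277 -0.0057  0.4036] yaw 19.97 j6 0.99 w 50.5 F [ 7.5 -0.1 -2. ] t 21.0
```

View pics/s18.png

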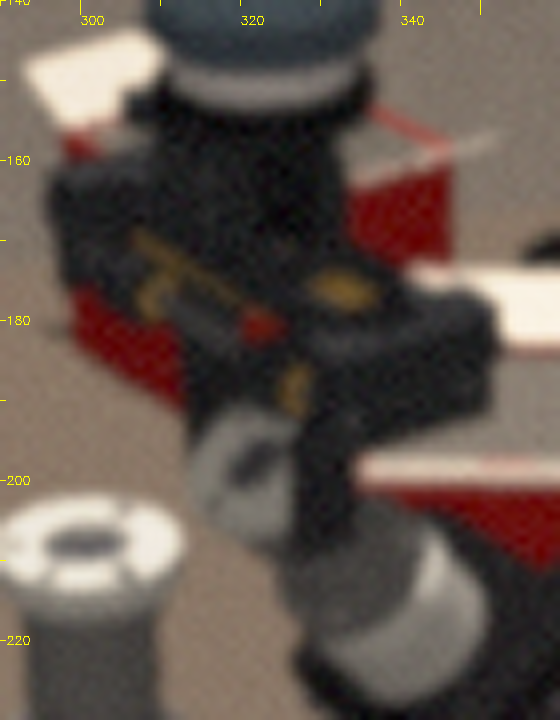

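Emit:
carry_out(moves=[[45,[0.6,0,0.8],0],[45,[1.2,0,1.6],0],[45,[1.8,0,2.4],0],[45,[1.8,0,2.4],0]], newtons=50)

```text
t: 21.33
position: [0.5287, -0.0054, 0.4023]
eef_rot: [-3.142, 0.002, 0.348]
ft_force: [-2.5, -2.1, 6.3]
width: 0.0503
```

Run:
```python
from h import *
s=Cam("side");s.crop("s19.png",305,180,50,55,12)
go(B(-.050),19.93)
```

```text
shift [-1.6 -0.8 -1.5] roll 0.0 | pos [ 0.5287 -0.0054  0.4024] yaw 19.96 j6 0.99 w 50.5 F [-2.2 -2.3  6.3] t 21.38
```

View pics/s19.png

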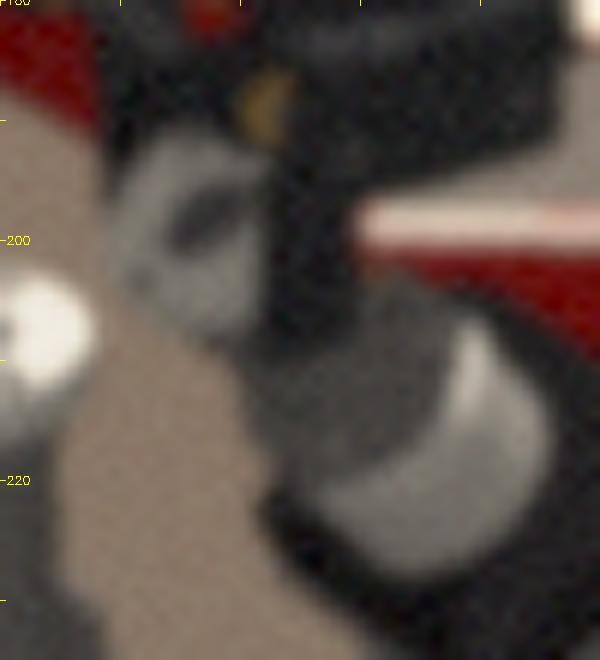

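Emit:
carry_out(moves=[[45,[0.8,0.5,1.1],0],[45,[1.5,0.5,2],0],[45,[1.5,0.5,2],0],[45,[1.5,0.5,2],0]], newtons=50)

```text
t: 21.72
position: [0.5295, -0.0054, 0.402]
eef_rot: [-3.142, 0.004, 0.349]
ft_force: [-13.4, -1.4, 19.4]
width: 0.05
```

Run:
```python
from h import *
go(B(-.050),19.93)
```

```text
shift [-2.3 -1.1 -1.9] roll 0.0 | pos [ 0.5295 -0.0054  0.402 ] yaw 19.97 j6 0.99 w 50.0 F [-13.4  -1.4  19.4] t 21.72
```

Firm contact, about 24 N along the axis. Next I'll back off the push, open, rise clear and look.

Emit:
carry_out(moves=[[45,[-1.5,0,-2],0],[88,[-1.5,0,-2],0],[88,[-1.5,0,-2],0],[88,[-1.5,0,-2],0],[88,[-1.5,0,-2],0],[88,[-1.5,0,-20],0],[88,[-1.5,0,-60],0],[88,[-1.5,0,-100],0],[88,[-10,-40,-110],0],[88,[-30,-80,-110],0],[88,[-50,-120,-110],0],[88,[-70,-160,-110],0],[88,[-90,-200,-110],0],[88,[-90,-200,-110],0]])

```text
t: 22.88
position: [0.3745, 0.1544, 0.5096]
eef_rot: [-3.14, 0.001, 0.351]
ft_force: [1.0, 1.0, 0.7]
width: 0.0878
```

Run:
```python
from h import *
t=Cam("top");s=Cam("side");s.crop("s20.png",305,180,50,50,14);t.crop("t20.png",280,190,55,60,11)
M=np.load("col.npy");o=M[:,3]
def circ(h,r):return np.array([o+h*M[:,2]+r*M[:,:2]@[np.cos(q),np.sin(q)] for q in np.linspace(0,6.28,90)])
for h,r in((.088,.027),(.012,.029)):
  for c in(s,t):
    p=c.pr(circ(h,r));print(h,c.n,np.round(p.min(0),1),np.round(p.max(0),1))
print(s.pr(o+.021*M[:,0]+.036*M[:,2]),t.pr(o+.021*M[:,0]+.036*M[:,2]))
```

```text
0.088 side [313.1 189.1] [329.8 205.2]
0.088 top [304.8 221. ] [327.3 241. ]
0.012 side [326.1 203.7] [343.6 220.5]
0.012 top [299.4 205.8] [322.4 226.6]
[[335.55378052 202.00364694]] [[310.07410537 213.68849704]]
```

View pics/s20.png

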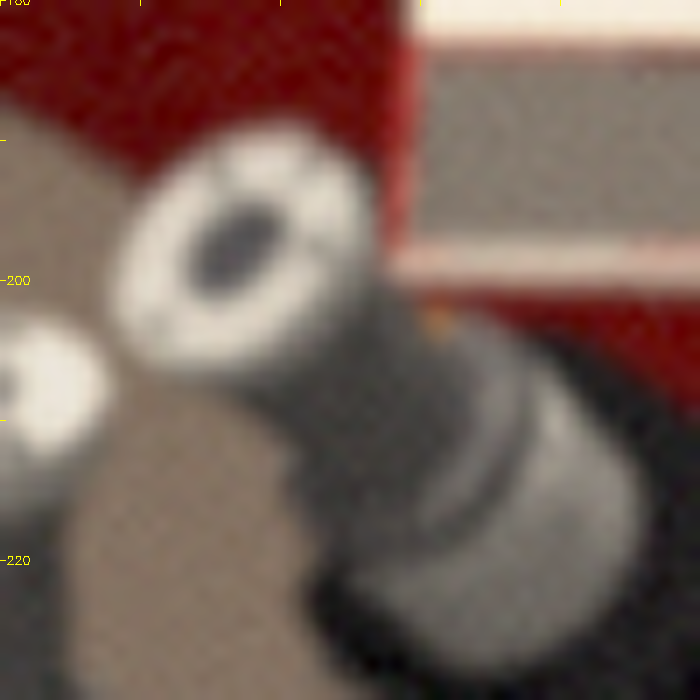

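View pics/t20.png

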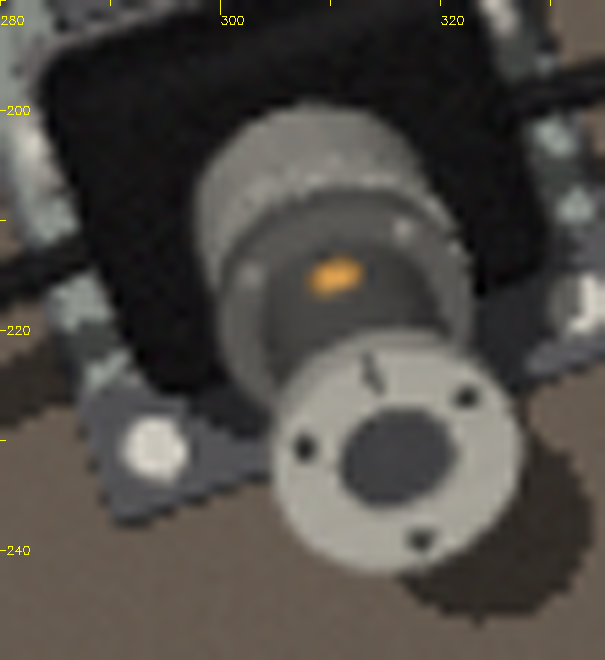

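Run:
```python
from workcell import workorder
print(workorder.close_job())
```

```text
the job is handed in; nothing more can be done
None
```

The spacer ring and the boss are both fitted, the gripper has let go and is clear, and I handed the job in at about 23 s of the 67 s allowed.

- **Ring:** I picked the plain 58 mm ring with the large bore. I tilted it in the grip against the stub end and slid it down onto the shoulder, where it met a firm stop at about 15 N.
- **Boss:** I picked the middle-sized one. Before fitting, I confirmed its side hole in a close view, because earlier views in shadow had not shown it. I then tilted it on the stub and slid it down past the button onto the ring, until it stopped firmly at about 24 N.

**Last checks:**
- In the top view, the brass button shows through the hole at about (310,215), in the same place as before fitting.
- The ring and boss face outlines match the fully seated prediction to about 1 px in the top view. The side view sits up to 0.7 px off, which is within edge blur.
- The final picture does not resolve the 1 mm by which the button should stand out of the hole. I judged that from its brightness and position.
- I moved none of the other parts.

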